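Lock the bayonet cap on the fuel tank

ROBOT

A 7-joint arm with a two-finger parallel gripper is mounted at the origin on a cart in front of the work surface, level with it; the furniture and walls round the work are solid. World frame = base frame: x ahead of the robot, y to its left, z up, the work surface at z = 0. Lengths are in m, angles in rad, forces in N, time in s.
With the tool pointing down it reaches from about 0.425 to 0.8 m from the base axis. Payload 8.3 kg.
Tool frame: the origin (TCP) lies midway between the tips of the shut fingers; the grasp point (between the pads) lies 19 mm behind it (arm.grip_depth is the distance from the TCP to the grasp point, in m); z points along the fingers, y is the line along which they close (so a half turn about z gives the same grasp; the last joint's range is limited). The gripper opens to 85 mm and grips with 20 to 120 N. Pads are 22 mm wide; open, the fingers measure 114 mm over their backs; the gripper's body (76 mm by 85 mm) begins 54 mm behind the grasp point. The pads swing forward as they close: fully open they stand 13 mm farther back than shut.
Start: joints at [-1.308, 0.383, 0.016, 1.37, -0.006, 1.388, -0.046], TCP at [0.2, 0.592, 0.231] pointing down, gripper open.
Joint ranges: [-2.95, 2.95], [-0.25, 2.06], [-1.52, 1.56], [0.18, 2.33], [-1.44, 4.58], [0.02, 2.06], [-3.01, 3.01]. Speed limits (rad/s): [2.39, 2.39, 3.01, 3.01, 3.14, 3.14, 3.14].

INTERFACE

Orientations are given as [roll, pitch, yaw] about the fixed x, y, z axes, in that order (R = Rz(yaw) Ry(pitch) Rx(roll)).
In Python, from cell import arm gives the robot as it stands.
- The arm moves only by the shell command python3 -m handwheel 'ROWS' [OPENING] [FORCE]. ROWS is a JSON object of lists of equal length, an entry for each row: "travel": the shift along the tool's x, y, z in mm, a list of three; "twist": the turn about the tool's z in degrees. A call has 1 to 10 rows; each row shifts and turns the commanded pose from where the row before left it, along the tool's axes as they then stand; what a row does not reach is not made up. A row lasts 1/10 s, in which the tool goes at most 50 mm and 8.59 degrees, less where a joint would pass 70% of its speed; a pose out of reach is approached as far as the arm can. A call is refused whole if a number of a shift passes 50 or a number of a turn 8.59, either way. A call with a gripper value outside its range is refused whole. OPENING is the finger opening in mm, from 0 to 85.4, set as the call begins (- or left out, the last holds). The fingers move at their own pace and stop on an object; FORCE is the grip in N (left out, the last holds). Time passes only in rows, so rows that do not move let the fingers close. It gives the time, the measured TCP pose, the force, the opening and the grip force at its end, in the units of the state.
- arm.observe(): the state, without advancing time (a new reading comes with each control period).
- arm.snapshot(name): name is "scene" or "top" or "wrist"; returns a dict with "color" (420x560x3 uint8, blue, green, red), "depth" (420x560 float32, m along the optical axis (not along the pixel's ray), 0 where there is no reading), "intrinsics" (3x3 intrinsics, pixels), "T" (4x4, takes a point from camera to world coordinates). Camera axes: x right, y up, looking along -z (the intrinsics and any distortion apply to the point x, -y, -z); pixel columns grow to the right and rows downward; lengths in m; the calibration is good to about 2 mm. A picture is of the moment at which its call begins.
- arm.sign_off(): hands the job in; it is judged then, once.
The state is a dict: "time": time; "qpos": joint angles; "dq": joint speeds; "joint_efforts": joint torques, N m; "tool_pos": TCP position; "ee_rot": TCP orientation; "ft_force": force on the tool from outside, world axes, zero at the start; "ft_torque": the same for the moment, N m; "width": finger opening in m; "gripper_force": force on a finger pad.
Only numpy, scipy, OpenCV 4.12 (cv2) and the standard library are available. Lean on these libraries where they do the work, as an engineer would, in place of code of your own. Each camera call takes 0.05 s, during which the arm holds its last target. There are 200 camera calls.

TASK

Put the loose black cap on the filler neck of the small grey fuel tank: line its two lugs up with the slots in the mouth, push it in against the spring, turn it clockwise (seen from above) to the stop and let the spring lift the lugs into their locking notches, so that it stays locked when you let go. Do not force it - press and turn gently - and leave the jar, the wax tin and the pliers where they are.

Things in the scene. Friction and masses are not known exactly. Their poses are not given: they have to be found in the camera images.
- cap_mid (a point): Centre of the loose fuel cap, 31 mm above its underside: black disc (68 mm diameter, from 9 mm below to 3 mm above this point) with a grip bar on top, aluminium spigot below; 62 mm high, about 0.1 kg. z: its axis, up. Grip bar along x: 56 mm long, 12 mm thick, from 3 to 31 mm above this point. It starts upright on the bench on its spigot. Half a turn makes no difference.
- cap: The same cap, origin at the centre of its underside. Spigot 33 mm diameter, 22 mm long below the disc; its lowest 4 mm taper to 27 mm.
- cap_lugs (a point): On the cap's axis at the height of its two lugs, 20.5 mm below cap_mid. The equal lugs stand out of the spigot along +x and -x, in line with the grip bar: 8 mm wide, 5 mm thick, 48 mm over both ends.
- tank: Small grey fuel tank, fixed, 130 mm (x) by 200 mm (y), 75 mm high; origin under its centre on the bench. More than 60 N between cap and tank or neck (pressing down, or turning on against the stop) counts as forcing: about 0.8 N m against the stop while pressing 15 N.
- mouth (a point): Centre of the filler neck's mouth, in the plane of its rim, 109 mm above the bench, 45 mm along -y from the tank's centre; axes as the tank's, not the neck's. Steel neck 60 mm in diameter (rim bead 65), 34 mm above the tank top. A flange flush with the rim leaves a round hole of 36 mm with two opposite slots for the lugs, 10 to 14 mm wide, 52 mm over both ends.
- slots (a point): Same point as the mouth and same axes. The neck's angle differs on every start and is NOT reported: the line of the slots lies anywhere within 0.7 rad either way of this x axis. Slots can be seen from above, or felt: rest the cap on the flange (cap_mid 23 mm above this point, its foot then centred in the hole) and turn it under light pressure until the lugs drop in (fit: within about 0.05 rad).
- seat (a point): Where cap_mid ends when locked, 14 mm above the mouth. In the slots the cap meets a sprung plate with cap_mid 6 mm above this point (4 N; 1 N more per mm). Press until cap_mid is 3 to 5 mm below it (13 to 15 N; at 5 the disc hits the rim), turn clockwise (negative yaw) about 1.13 rad from the slots to notches 3 mm deep under the flange; a stop is 0.05 rad on. The spring lifts it into them.
- jar_screws: jar of screws with a lid, 64 mm diameter, 85 mm high, bystander; origin at the centre of its underside
- tin_wax: low round tin, 69 mm diameter, 45 mm high, bystander; origin at the centre of its underside
- pliers: pliers lying flat, 172 x 62 x 13 mm, bystander; origin at the centre of the underside
Not all that is in view belongs to the job. What is shaped like the cap but green is not meant.

How it is judged:
On the way, in this order (a step that is already met when the one before it is completed fails the run):
1. the cap's foot stands in the mouth of the neck, upright (horizontal distance between cap_mid and mouth below 0.004 m and z of cap_mid in the frame of mouth below 0.027 m and angle between cap's own z axis and vertical below 0.12 rad), for 0.02 s.
2. the cap is pushed in against the spring until its lugs are below the flange (horizontal distance between cap_mid and mouth below 0.004 m and z of cap_mid in the frame of mouth below 0.0122 m), for 0.05 s.
At the end, for the whole second after the job is handed in: The cap is released, at rest and locked in the notches: upright within 0.06 rad, centred on the mouth within 4 mm, cap_mid 12.5 to 16 mm above the mouth (14 mm is exact; not locked it springs up to 20 mm) (z of cap_mid in the frame of mouth between 0.0125 and 0.016 m and horizontal distance between cap_mid and mouth below 0.004 m and angle between cap's own z axis and vertical below 0.06 rad and linear speed of cap below 0.02 m/s and contact force between the fingers and cap below 0.1 N); the robot touches nothing.
It fails at once if the cap is forced: more than 60 N between cap and tank (contact force between cap and tank above 60 N).
It fails at once if the jar is moved by more than 20 mm (distance of jar_screws from where it was at the start of the episode above 0.02 m).
It fails at once if the wax tin is moved by more than 20 mm (distance of tin_wax from where it was at the start of the episode above 0.02 m).
It fails at once if the pliers are moved by more than 20 mm (distance of pliers from where it was at the start of the episode above 0.02 m).
It also fails if it takes over 72 s, if anything falls off the work surface, if the arm or the gripper's body presses on something with over 40 N, if the wrist force passes 120 N, or if a joint passes its speed limit or range.

## Working session

There is one attempt and no reset: what is moved stays moved. The work goes in short steps, Python scripts to look and compute and a shell command to move; the robot and the scene stay as the last step left them, time stands still between calls to the robot, and variables do not carry over. Pictures are saved under pics/ and viewed, at most 10 in all, crops included, and the job is handed in when it is done.

```bash
mkdir -p pics; cat > h.py <<'E'
import numpy as np, cv2
from cell import arm
def snap(name,fn):
    s=arm.snapshot(name); cv2.imwrite('pics/'+fn+'.png',s['color']); np.savez('pics/'+fn+'.npz',**s); return s
def load(fn): return np.load('pics/'+fn+'.npz')
def pt(s,u,v,z=None):
    K=s['intrinsics'];T=s['T']
    d=np.array([(u-K[0,2])/K[0,0],-(v-K[1,2])/K[1,1],-1.])
    if z is None: return T[:3,:3]@(d*s['depth'][int(round(v)),int(round(u))])+T[:3,3]
    r=T[:3,:3]@d; return T[:3,3]+r*(z-T[2,3])/r[2]
E
python3 - <<'E'
from h import *
a=snap('top','top0'); b=snap('scene','scene0')
o=arm.observe(); print({k:np.round(v,3) for k,v in o.items()})
print(a['T'],a['intrinsics'])
cv2.imwrite('pics/both.png',cv2.resize(np.vstack([a['color'],b['color']])[:, :],(400,600)))
E
```

```text
{'time': np.float64(0.1), 'qpos': array([-1.308,  0.384,  0.016,  1.371, -0.006,  1.388, -0.047]), 'dq': array([ 0.002, -0.001,  0.   , -0.003,  0.   ,  0.   , -0.   ]), 'joint_efforts': array([ 3.0000e-03, -6.2913e+01,  8.4700e-01, -3.7276e+01,  1.7000e-02,
        1.0000e-02,  0.0000e+00]), 'tool_pos': array([0.2  , 0.592, 0.23 ]), 'ee_rot': array([-3.14 , -0.   ,  2.816]), 'ft_force': array([ 0.401, -0.588,  0.662]), 'ft_torque': array([0.013, 0.027, 0.012]), 'gripper_force': np.float64(0.0), 'width': np.float64(0.085)}
[[-0.02710737  0.97983285 -0.19797165  0.36913222]
 [-0.99945659 -0.02285029  0.02375679 -0.10059459]
 [ 0.01875397  0.19850805  0.97991981  1.01978133]
 [ 0.          0.          0.          1.        ]] [[393.97453592   0.         276.52855064]
 [  0.         393.97453592 202.76523405]
 [  0.           0.           1.        ]]
```

View pics/top0.png

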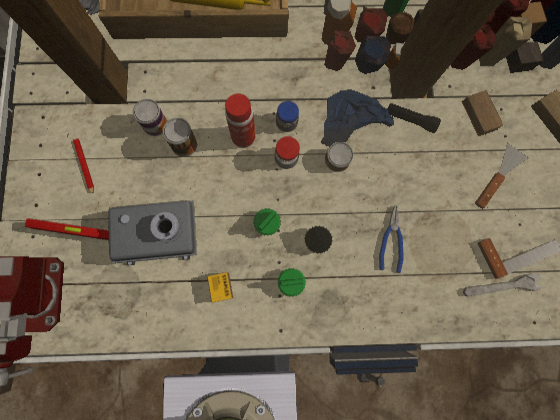

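View pics/scene0.png

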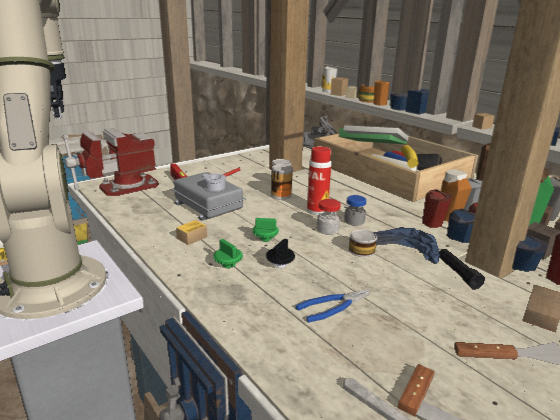

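The top view shows the black cap at (318,239), the tank at (152,230) and its neck at (165,225). The two green decoys are at (267,222) and (291,282). I'll enlarge the cap and neck.

```bash
python3 - <<'E'
from h import *
s=load('top0');c=s['color']
f=lambda u,v,h,k:cv2.convertScaleAbs(cv2.resize(c[v-h:v+h,u-h:u+h],(400,400),interpolation=cv2.INTER_CUBIC),alpha=k)
cv2.imwrite('pics/crop.png',np.hstack([f(318,239,20,3),f(160,228,50,1.3)]))
print(pt(s,318,239),pt(s,165,224),pt(s,165,224,.109))
for u,v in [(288,115),(287,152),(339,156),(395,240)]: print(pt(s,u,v))
E
```

```text
[ 0.47047945 -0.22304276  0.05824078] [0.51080121 0.14078931 0.09660593] [0.50889924 0.13754862 0.109     ]
[ 0.78829024 -0.15905913  0.07630184]
[ 0.68614903 -0.15279174  0.0850735 ]
[ 0.68648527 -0.28994357  0.04372357]
[ 0.46877608 -0.4307831   0.00193612]
```

View pics/crop.png

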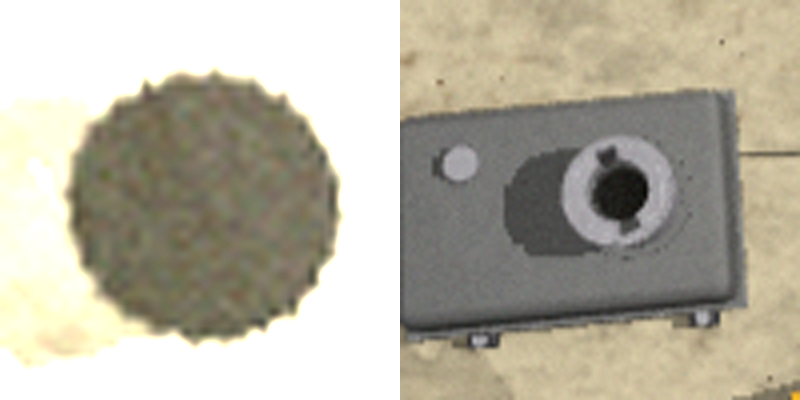

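The crop shows the neck's slots at crop pixels (607,154) and (628,228), so they lie roughly along world x. The cap's bar isn't visible in colour, so I'll get it from depth.

```bash
python3 - <<'E'
from h import *
s=load('top0')
def cloud(u0,u1,v0,v1): return np.array([pt(s,u,v) for v in range(v0,v1) for u in range(u0,u1) if s['depth'][v,u]>0])
P=cloud(296,342,217,262)
for lo,hi in [(.02,.04),(.05,.07)]:
    Q=P[(P[:,2]>lo)&(P[:,2]<hi)][:,:2]
    r=cv2.minAreaRect(Q.astype(np.float32)*1000); w,V=np.linalg.eigh(np.cov(Q.T)); print(len(Q),Q.mean(0),r,np.degrees(np.arctan2(V[1,1],V[0,1])))
P=cloud(100,205,190,270)
Q=P[(P[:,2]>.104)&(P[:,2]<.115)]; print(len(Q),cv2.minEnclosingCircle((Q[:,:2]*1000).astype(np.float32)),Q[:,2].mean())
Q=P[(P[:,2]>.065)&(P[:,2]<.08)]; print(len(Q),cv2.minAreaRect((Q[:,:2]*1000).astype(np.float32)))
g=lambda x,y:((x-400)/4+110,y/4+178)
a,b=[pt(s,*g(*q),.107)for q in[(607,154),(628,228)]];print(a,b,np.degrees(np.arctan2(*(a-b)[1::-1])))
o=arm.observe()
E
```

```text
444 [ 0.47274326 -0.22582718] ((473.7200622558594, -227.02915954589844), (66.47366333007812, 67.72167205810547), 17.609100341796875) 111.41971537344429
122 [ 0.47376054 -0.22625614] ((474.2412414550781, -226.88961791992188), (55.683746337890625, 12.871548652648926), 22.855445861816406) -157.32346838962488
408 ((506.6355895996094, 140.23973083496094), 32.92379379272461) 0.1085845530613523
3693 ((503.48297119140625, 184.91995239257812), (129.9732208251953, 200.22903442382812), 4.154151916503906)
[0.52708147 0.14612717 0.107     ] [0.48338163 0.13272999 0.107     ] 17.04410800828938
```

```bash
cat >> h.py <<'E'
def plan(x,y,z,yaw):
    """remaining tool-frame shift (mm) and twist (deg), measured TCP -> target; shift in current tool axes"""
    o=arm.observe(); R=cv2.Rodrigues(np.zeros(3))[0]
    from scipy.spatial.transform import Rotation as Ro
    R=Ro.from_euler('xyz',o['ee_rot']).as_matrix()
    cy=np.degrees(np.arctan2(R[1,0],R[0,0])); tw=-(yaw-cy+180)%360; tw=tw-360 if tw>180 else tw
    tw=-((yaw-cy+180)%360-180)
    print('t',o['time'],'pos',np.round(o['tool_pos'],4),'yaw',round(cy,2),'tilt',np.round(np.degrees(np.arccos(-R[2,2])),2),'w',round(float(o['width']),4),'F',np.round(o['ft_force'],1),'q7',round(o['qpos'][6],2))
    print('shift mm',np.round(R.T@(np.array([x,y,z])-o['tool_pos'])*1000,1),'twist',round(tw,2))
E
python3 -m handwheel '{"travel":[[-37,-31,0],[-37,-31,0],[-37,-31,0],[-37,-31,0],[-37,-31,0],[-37,-31,0],[-37,-31,0],[-37,-31,0],[-37,-31,0],[-37,-31,0]],"twist":[0,0,0,0,0,0,0,0,0,0]}'
python3 - <<'E'
from h import *
plan(.474,-.227,.15,202.7)
s=snap('wrist','w1'); print(s['T'])
E
```

```text
time: 1.1
tool_pos: [0.4518, 0.1781, 0.2312]
ee_rot: [-3.142, -0.0, 2.816]
ft_force: [0.7, 0.5, -0.6]
width: 0.0856
gripper_force: 0.0
t 1.1 pos [0.4518 0.1781 0.2312] yaw 161.34 tilt 0.02 w 0.0856 F [ 0.7  0.5 -0.6] q7 0.83
shift mm [-150.7 -376.7   81.1] twist -41.36
[[ 3.19843905e-01 -9.03442552e-01 -2.85467042e-01  3.78652712e-01]
 [ 9.47470192e-01  3.04874789e-01  9.67036637e-02  2.02219506e-01]
 [-3.34500574e-04 -3.01401591e-01  9.53497231e-01  3.73711203e-01]
 [ 0.00000000e+00  0.00000000e+00  0.00000000e+00  1.00000000e+00]]
```

View pics/w1.png

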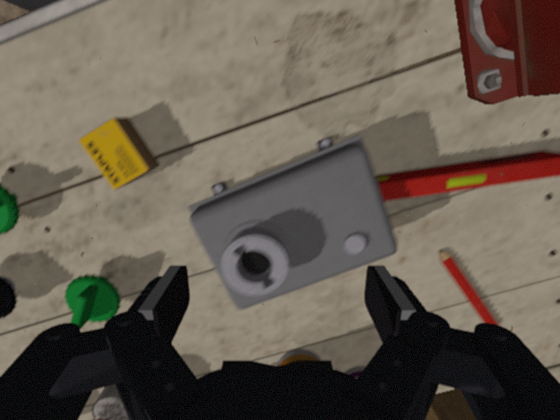

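The wrist view shows the neck at about (254,263), with slots near (238,246) and (268,282). I'll measure the angle from the dark pixels in the 20–25 mm annulus.

```bash
python3 - <<'E'
from h import *
s=load('w1');g=cv2.cvtColor(s['color'],cv2.COLOR_BGR2GRAY)
P=[];G=[]
for v in range(220,306):
  for u in range(210,300):
    P.append(np.r_[pt(s,u,v,.109)[:2],pt(s,u,v)]);G.append(g[v,u])
P=np.array(P);G=np.array(G)
q=P[(abs(P[:,4]-.109)<.004)&(G>0)][:,2:4]
(c0,c1),r=cv2.minEnclosingCircle((q*1000).astype(np.float32));print(c0,c1,r)
for c in ([c0/1000,c1/1000],[.507,.140]):
  d=P[:,:2]-c;rr=np.hypot(*d.T);m=(rr>.0205)&(rr<.0245)
  a=np.degrees(np.arctan2(d[:,1],d[:,0]))[m];gg=G[m]
  h=[int(gg[(a>=k)&(a<k+10)].mean()) for k in range(-180,180,10)];print(h)
  w=np.clip(120-gg.astype(float),0,None)
  for c_ in(17,-163):
    k=abs((a-c_+180)%360-180)<35;print(c_,c_+((((a[k]-c_+180)%360-180)*w[k]).sum()/w[k].sum()))
cv2.imwrite('pics/c2.png',cv2.resize(s['color'][218:308,208:298],(540,540),interpolation=cv2.INTER_CUBIC))
E
```

```text
504.34423828125 138.27696228027344 32.96653366088867
[111, 75, 54, 68, 109, 124, 123, 120, 117, 116, 114, 114, 112, 115, 117, 116, 118, 101, 57, 52, 82, 119, 126, 124, 125, 125, 126, 126, 126, 124, 122, 124, 124, 124, 126, 125]
17 12.205916611008865
-163 -154.85194495074708
[118, 83, 52, 68, 103, 108, 99, 100, 101, 105, 109, 112, 117, 120, 120, 121, 117, 88, 73, 85, 108, 123, 126, 125, 124, 124, 126, 126, 125, 125, 123, 122, 124, 124, 123, 124]
17 6.898956568807591
-163 -152.07903784567978
```

View pics/c2.png

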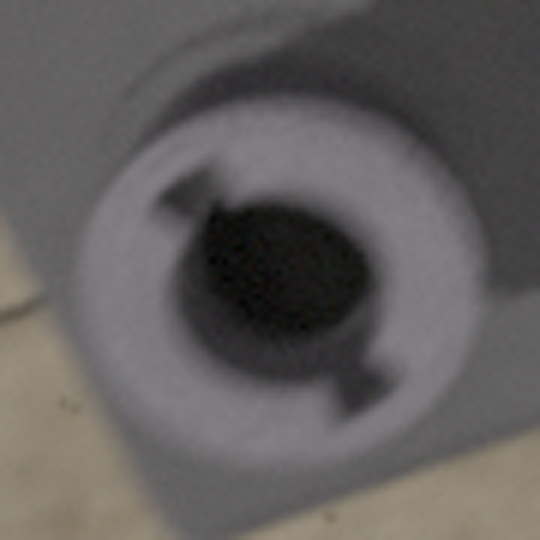

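The crop shows slots at about (185,185) and (365,390), which gives a slot line at world yaw ≈ 18.7° ± 3°. Next I'll go to the cap.

```bash

python3 -m handwheel '{"travel":[[-16.8,-41.9,0],[-16.8,-41.9,0],[-16.8,-41.9,0],[-16.8,-41.9,0],[-16.8,-41.9,0],[-16.8,-41.9,0],[-16.8,-41.9,0],[-16.8,-41.9,0],[-16.8,-41.9,0],[0,0,0]],"twist":[0,0,0,0,0,0,0,0,0,0]}' | head -2
python3 -m handwheel '{"travel":[[0,0,0],[0,0,0],[0,0,0],[0,0,0],[0,0,0],[0,0,0]],"twist":[-8.3,-8.3,-8.3,-8.3,-8.2,0]}' | head -2
python3 - <<'E'
from h import *
plan(.474,-.227,.15,202.7)
s=snap('wrist','w2')
d=s['depth'];P=np.array([pt(s,u,v) for v in range(0,300) for u in range(100,460) if d[v,u]>0])
P=P[np.hypot(P[:,0]-.474,P[:,1]+.227)<.05]
for lo,hi in [(.02,.04),(.055,.07)]:
    Q=P[(P[:,2]>lo)&(P[:,2]<hi)]; print(len(Q),Q.mean(0),cv2.minAreaRect((Q[:,:2]*1000).astype(np.float32)))
E
```

```text
time: 2.15
tool_pos: [0.472, -0.2324, 0.2313]
time: 2.75
tool_pos: [0.4738, -0.2251, 0.231]
t 2.75 pos [ 0.4738 -0.2251  0.231 ] yaw -157.11 tilt 0.04 w 0.0852 F [-0.1 -0.6 -0.1] q7 2.46
shift mm [ 0.6 -1.9 81. ] twist 0.19
2159 [ 0.46884211 -0.22994803  0.03341304] ((470.30535888671875, -229.05056762695312), (68.4747543334961, 69.41490173339844), 24.308420181274414)
592 [ 0.46988627 -0.22943061  0.06133517] ((471.33905029296875, -229.05357360839844), (55.307456970214844, 11.722641944885254), 23.083452224731445)
```

View pics/w2.png

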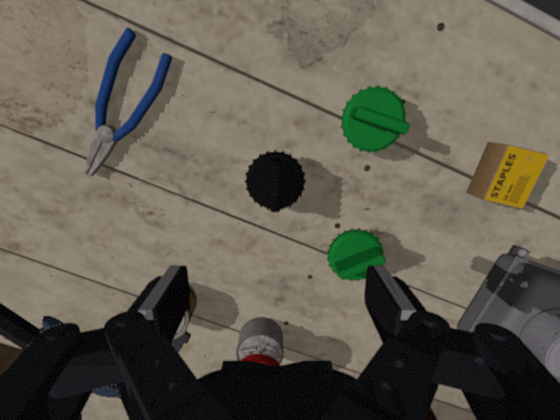

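The wrist view shows the cap at (275,181), with both green caps and the pliers clear of it. The wrist and top cameras differ by about 2–3 mm in the same direction for the cap and the mouth, so I'll use the mean. Next: narrow the fingers, go down, grip.

```bash

python3 -m handwheel '{"travel":[[1,-1.5,30],[1,-1,30],[0,0,30],[0,0,30],[0,0,25],[0,0,0]],"twist":[0.3,0,0,0,0,0]}' 45 30 | head -2
python3 - <<'E'
from h import *
plan(.4725,-.228,.038,202.9)
E
```

```text
time: 3.4
tool_pos: [0.4707, -0.2273, 0.0831]
t 3.4 pos [ 0.4707 -0.2273  0.0831] yaw -157.78 tilt 0.37 w 0.0449 F [-1.5 -0.1  1.3] q7 2.55
shift mm [-1.6 -1.5 45.1] twist -0.68
```

```bash

python3 -m handwheel '{"travel":[[-0.5,-0.5,20],[-0.5,-0.5,15],[0,0,6],[0,0,2],[0,0,0]],"twist":[0,0,0,0,0]}' 45 30
python3 - <<'E'
from h import *
plan(.4725,-.228,.038,202.9)
E
```

```text
time: 3.9
tool_pos: [0.4745, -0.2294, 0.0437]
ee_rot: [-3.141, 0.0, -2.751]
ft_force: [0.9, -0.1, -0.0]
width: 0.0451
gripper_force: 0.0
t 3.9 pos [ 0.4745 -0.2294  0.0437] yaw -157.6 tilt 0.02 w 0.0451 F [ 0.9 -0.1 -0. ] q7 2.59
shift mm [1.3 2.1 5.7] twist -0.5
```

```bash

python3 -m handwheel '{"travel":[[1,1.5,3],[0.5,0.5,2],[0,0,0]],"twist":[0,0,0]}' 45 30|head -2
python3 -m handwheel '{"travel":[[0,0,0],[0,0,0],[0,0,0],[0,0,0],[0,0,0],[0,0,0],[0,0,0]],"twist":[0,0,0,0,0,0,0]}' 0 70
python3 - <<'E'
from h import *
plan(.4725,-.228,.038,202.9)
E
```

```text
time: 4.2
tool_pos: [0.472, -0.2278, 0.0383]
time: 4.9
tool_pos: [0.4725, -0.2281, 0.0386]
ee_rot: [-3.141, 0.0, -2.75]
ft_force: [0.3, -0.1, 4.5]
width: 0.0106
gripper_force: 69.9
t 4.9 pos [ 0.4725 -0.2281  0.0386] yaw -157.56 tilt 0.04 w 0.0106 F [ 0.3 -0.1  4.5] q7 2.59
shift mm [-0.1  0.1  0.6] twist -0.46
```

```bash

python3 -m handwheel '{"travel":[[0,0,-20],[0,0,-40],[0,0,-40],[0,0,-40],[0,0,-20],[0,0,0],[0,0,0]],"twist":[0,0,0,0,0,0,0]}'
python3 - <<'E'
from h import *
plan(.5055,.1390,.19,198.7)
s=snap('wrist','w3')
cv2.imwrite('pics/w3c.png',s['color'][150:,80:480])
d=s['depth'];P=np.array([pt(s,u,v) for v in range(100,420) for u in range(100,460) if d[v,u]>0])
o=arm.observe()['tool_pos']
P=P[(np.hypot(P[:,0]-o[0],P[:,1]-o[1])<.045)]
Q=P[(P[:,2]>o[2]-.0126)&(P[:,2]<o[2]+.003)];print(len(Q),cv2.minAreaRect((Q[:,:2]*1000).astype(np.float32)),cv2.minEnclosingCircle((Q[:,:2]*1000).astype(np.float32)),Q[:,2].max())
E
```

```text
time: 5.6
tool_pos: [0.4718, -0.2277, 0.1975]
ee_rot: [3.141, -0.001, -2.75]
ft_force: [-1.0, -0.3, -2.1]
width: 0.0105
gripper_force: 69.1
t 5.6 pos [ 0.4718 -0.2277  0.1975] yaw -157.55 tilt 0.05 w 0.0105 F [-1.  -0.3 -2.1] q7 2.48
shift mm [-171.2  326.     7.7] twist 3.75
6099 ((463.4487609863281, -231.39755249023438), (55.12126922607422, 70.57420349121094), 22.32061195373535) ((470.82867431640625, -228.6915740966797), 35.589481353759766) 0.1997833808277781
```

View pics/w3c.png

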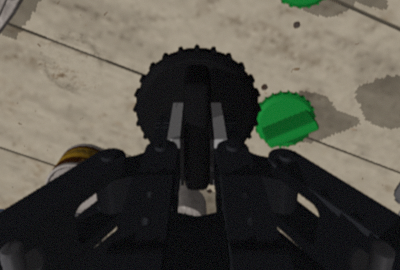

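The cap is held upright and centred between the pads. I'll carry it over the neck.

```bash

python3 -m handwheel '{"travel":[[-10,20,0],[-21.5,40.8,0],[-21.5,40.8,0],[-21.5,40.8,0],[-21.5,40.8,0],[-21.5,40.8,0],[-21.5,40.8,0],[-21.5,40.8,0],[-10,20,0],[0,0,0]],"twist":[0,0,0,0,0,0,0,0,0,0]}' | head -2
python3 -m handwheel '{"travel":[[0,0,0],[0,0,0],[0,0,0]],"twist":[3.7,0,0]}' | head -2
python3 - <<'E'
from h import *
plan(.5054,.1392,.145,198.7)
s=snap('scene','s1');a=snap('top','t1')
P=np.array([[u,v] for u in range(1)for v in range(1)])
c=a['color'][180:270,105:225];b=s['color'][110:230,150:310]
cv2.imwrite('pics/v1.png',np.hstack([cv2.resize(c,(400,300)),cv2.resize(b,(400,300))]))
E
```

```text
time: 6.65
tool_pos: [0.5038, 0.1427, 0.1957]
time: 6.95
tool_pos: [0.5051, 0.137, 0.1972]
t 6.95 pos [0.5051 0.137  0.1972] yaw -161.25 tilt 0.12 w 0.0106 F [-0.2  1.  -1.1] q7 1.64
shift mm [-1.2  2.  52.2] twist 0.05
```

```bash

python3 -m handwheel '{"travel":[[-1,2,20],[0,0,15],[0,0,8],[0,0,3],[0,0,0],[0,0,0]],"twist":[0,0,0,0,0,0]}' | head -4
python3 -m handwheel '{"travel":[[0,0,2],[0,0,2],[0,0,2],[0,0,0],[0,0,0]],"twist":[0,0,0,0,0]}'
python3 - <<'E'
from h import *
plan(.5054,.1392,.1396,198.7); print(arm.observe()['ft_torque'])
E
```

```text
time: 7.65
tool_pos: [0.5062, 0.1402, 0.153]
ee_rot: [3.142, 0.001, -2.815]
ft_force: [0.1, 0.1, -0.2]
time: 8.15
tool_pos: [0.5058, 0.1403, 0.1462]
ee_rot: [-3.142, -0.0, -2.815]
ft_force: [0.8, -0.5, -1.0]
width: 0.0106
gripper_force: 69.1
t 8.15 pos [0.5058 0.1403 0.1462] yaw -161.26 tilt 0.01 w 0.0106 F [ 0.8 -0.5 -1. ] q7 1.65
shift mm [ 0.7 -0.9  6.6] twist 0.04
[ 0.03484637 -0.02848215  0.00877258]
```

```bash

python3 -m handwheel '{"travel":[[0,-0.5,2],[0,0,1.5],[0,0,0],[0,0,0]],"twist":[0,0,0,0]}'
python3 -m handwheel '{"travel":[[0,0,1],[0,0,1],[0,0,1],[0,0,0],[0,0,0]],"twist":[0,0,0,0,0]}'
python3 - <<'E'
from h import *
plan(.5054,.1392,.1396,198.7); print(arm.observe()['ft_torque'])
E
```

```text
time: 8.55
tool_pos: [0.5059, 0.1398, 0.1427]
ee_rot: [-3.142, -0.0, -2.815]
ft_force: [-0.2, -0.7, -0.5]
width: 0.011
gripper_force: 69.0
time: 9.05
tool_pos: [0.5059, 0.1398, 0.1397]
ee_rot: [-3.142, -0.0, -2.815]
ft_force: [0.9, -0.2, -1.8]
width: 0.0108
gripper_force: 69.1
t 9.05 pos [0.5059 0.1398 0.1397] yaw -161.26 tilt 0.01 w 0.0108 F [ 0.9 -0.2 -1.8] q7 1.66
shift mm [ 0.7 -0.4  0.1] twist 0.04
[-0.0285733   0.04204068  0.0294381 ]
```

No contact yet, so the foot is inside the hole. I'll continue down in small steps.

```bash

python3 -m handwheel '{"travel":[[0,0,1],[0,0,0.5],[0,0,0],[0,0,0]],"twist":[0,0,0,0]}'
python3 -m handwheel '{"travel":[[0,0,1],[0,0,0.5],[0,0,0],[0,0,0]],"twist":[0,0,0,0]}'
python3 - <<'E'
from h import *
plan(.5054,.1392,.1366,198.7); print(arm.observe()['ft_torque'])
E
```

```text
time: 9.45
tool_pos: [0.5059, 0.1398, 0.1383]
ee_rot: [-3.142, -0.0, -2.815]
ft_force: [0.3, -0.4, -1.6]
width: 0.0106
gripper_force: 69.1
time: 9.85
tool_pos: [0.5059, 0.1397, 0.1367]
ee_rot: [-3.142, -0.0, -2.815]
ft_force: [-0.0, -0.3, -1.2]
width: 0.0108
gripper_force: 69.1
t 9.85 pos [0.5059 0.1397 0.1367] yaw -161.26 tilt 0.01 w 0.0108 F [-0.  -0.3 -1.2] q7 1.66
shift mm [ 0.7 -0.3  0.1] twist 0.04
[-0.06386814 -0.00774916  0.0288999 ]
```

No flange contact 3 mm past where it would rest, so the lugs are in the slots. I'll press on gently against the spring.

```bash

python3 -m handwheel '{"travel":[[0,0,1],[0,0,1],[0,0,0],[0,0,0]],"twist":[0,0,0,0]}' | grep -E "pos|force"
python3 -m handwheel '{"travel":[[0,0,1],[0,0,1],[0,0,0],[0,0,0]],"twist":[0,0,0,0]}' | grep -E "pos|force"
python3 -m handwheel '{"travel":[[0,0,1],[0,0,1],[0,0,0],[0,0,0]],"twist":[0,0,0,0]}' | grep -E "pos|force"
```

```text
tool_pos: [0.5063, 0.1399, 0.1352]
ft_force: [-0.8, -0.4, 3.5]
gripper_force: 69.8
tool_pos: [0.5063, 0.1399, 0.1331]
ft_force: [1.3, -0.0, 6.0]
gripper_force: 70.1
tool_pos: [0.5063, 0.1399, 0.1313]
ft_force: [-0.2, -0.1, 8.6]
gripper_force: 70.2
```

```bash

python3 -m handwheel '{"travel":[[0,0,1],[0,0,1],[0,0,0.5],[0,0,0],[0,0,0]],"twist":[0,0,0,0,0]}' | grep -E "pos|force"
python3 -m handwheel '{"travel":[[0,0,1],[0,0,0.8],[0,0,0],[0,0,0]],"twist":[0,0,0,0]}' | grep -E "pos|force"
python3 - <<'E'
from h import *
plan(.5054,.1392,.1266,198.7); print(arm.observe()['ft_torque'])
E
```

```text
tool_pos: [0.5064, 0.1399, 0.1291]
ft_force: [-1.4, -0.0, 9.6]
gripper_force: 70.5
tool_pos: [0.5064, 0.1399, 0.1275]
ft_force: [-2.2, -0.4, 11.7]
gripper_force: 70.7
t 11.95 pos [0.5064 0.1399 0.1275] yaw -161.27 tilt 0.07 w 0.0104 F [-2.2 -0.4 11.7] q7 1.66
shift mm [ 1.2 -0.4  0.9] twist 0.03
[-0.18327607  0.57177697 -0.02648644]
```

```bash

python3 -m handwheel '{"travel":[[0,0,0.8],[0,0,0],[0,0,0]],"twist":[0,0,0]}' | grep -E "pos|force"
python3 -m handwheel '{"travel":[[0,0,0],[0,0,0],[0,0,0],[0,0,0],[0,0,0]],"twist":[2,3,3,2,0]}' | grep -E "pos|force|rot"
python3 - <<'E'
from h import *
plan(.5064,.1399,.1266,198.7-67.5); print(arm.observe()['ft_torque'])
E
```

```text
tool_pos: [0.5064, 0.1399, 0.1268]
ft_force: [-3.1, -0.7, 11.9]
gripper_force: 70.8
tool_pos: [0.5067, 0.1398, 0.1268]
ee_rot: [3.141, 0.002, -2.991]
ft_force: [-1.7, -1.7, 11.7]
gripper_force: 71.0
t 12.75 pos [0.5067 0.1398 0.1268] yaw -171.34 tilt 0.11 w 0.0106 F [-1.7 -1.7 11.7] q7 1.49
shift mm [0.3 0.2 0.2] twist 57.46
[-0.28016692  0.4066452   0.00958005]
```

Turning freely, so I'll continue.

```bash

python3 -m handwheel '{"travel":[[0,0,0],[0,0,0],[0,0,0],[0,0,0],[0,0,0],[0,0,0],[0,0,0],[0,0,0]],"twist":[3,4,4,4,4,4,2,0]}' | grep -E "pos|force|rot"
python3 - <<'E'
from h import *
plan(.5064,.1399,.1266,198.7-67.5); print(arm.observe()['ft_torque'])
E
python3 -m handwheel '{"travel":[[0,0,0],[0,0,0],[0,0,0],[0,0,0],[0,0,0],[0,0,0],[0,0,0],[0,0,0]],"twist":[3,4,4,4,4,3,1,0]}' | grep -E "pos|force|rot"
python3 - <<'E'
from h import *
plan(.5064,.1399,.1266,198.7-67.5); print(arm.observe()['ft_torque'])
E
```

```text
tool_pos: [0.5065, 0.1396, 0.1267]
ee_rot: [3.141, 0.001, 2.856]
ft_force: [-2.7, -0.7, 12.7]
gripper_force: 71.1
t 13.55 pos [0.5065 0.1396 0.1267] yaw 163.65 tilt 0.06 w 0.0105 F [-2.7 -0.7 12.7] q7 1.07
shift mm [0.1 0.3 0.1] twist 32.45
[-0.47565797  0.62679258 -0.01108164]
tool_pos: [0.5062, 0.1394, 0.1265]
ee_rot: [3.141, 0.0, 2.455]
ft_force: [-3.7, -2.3, 11.6]
gripper_force: 71.1
t 14.35 pos [0.5062 0.1394 0.1265] yaw 140.68 tilt 0.03 w 0.0107 F [-3.7 -2.3 11.6] q7 0.69
shift mm [ 0.1  0.5 -0.1] twist 9.48
[-0.52897451  0.78003819  0.06823019]
```

```bash

python3 -m handwheel '{"travel":[[0,0,0],[0,0,0],[0,0,0],[0,0,0],[0,0,0],[0,0,0]],"twist":[1.5,1.5,1.5,1,0,0]}' | grep -E "force"
python3 - <<'E'
from h import *
plan(.5064,.1399,.1266,198.7-67.5); print(arm.observe()['ft_torque'])
E
python3 -m handwheel '{"travel":[[0,0,0],[0,0,0],[0,0,0],[0,0,0]],"twist":[1,0.5,0,0]}' | grep -E "force"
python3 - <<'E'
from h import *
plan(.5064,.1399,.1266,198.7-67.5); print(arm.observe()['ft_torque'])
E
```

```text
ft_force: [-3.8, -1.3, 12.0]
gripper_force: 71.1
t 14.95 pos [0.506  0.1394 0.1265] yaw 135.22 tilt 0.01 w 0.0107 F [-3.8 -1.3 12. ] q7 0.6
shift mm [ 0.   0.6 -0.1] twist 4.02
[-0.49248942  0.96289649  0.05133897]
ft_force: [-4.0, -3.4, 12.5]
gripper_force: 71.2
t 15.35 pos [0.5059 0.1394 0.1264] yaw 133.73 tilt 0.01 w 0.0104 F [-4.  -3.4 12.5] q7 0.57
shift mm [-0.   0.7 -0.2] twist 2.53
[-0.49382695  1.08057103  0.09525465]
```

```bash
cat > t.py <<'E'
from h import *
plan(.5064,.1399,.1266,198.7-67.5); print(arm.observe()['ft_torque'])
E
python3 -m handwheel '{"travel":[[0,0,0],[0,0,0],[0,0,0]],"twist":[1,0,0]}' >/dev/null; python3 t.py
python3 -m handwheel '{"travel":[[0,0,0],[0,0,0],[0,0,0]],"twist":[1,0,0]}' >/dev/null; python3 t.py

```

```text
t 15.65 pos [0.5058 0.1394 0.1264] yaw 132.73 tilt 0.02 w 0.011 F [-5.7 -2.6 13. ] q7 0.56
shift mm [ 0.   0.8 -0.2] twist 1.53
[-0.57248631  1.1524275   0.15307091]
t 15.95 pos [0.5057 0.1393 0.1264] yaw 131.73 tilt 0.04 w 0.0107 F [-5.8 -2.7 13.4] q7 0.54
shift mm [-0.   0.9 -0.2] twist 0.53
[-0.67148712  1.27636467  0.18581401]
```

```bash

python3 -m handwheel '{"travel":[[0,0,0],[0,0,0],[0,0,0]],"twist":[1,0,0]}' >/dev/null; python3 t.py
python3 -m handwheel '{"travel":[[0,0,0],[0,0,0],[0,0,0]],"twist":[1,0,0]}' >/dev/null; python3 t.py

```

```text
t 16.25 pos [0.5055 0.1391 0.1264] yaw 130.73 tilt 0.07 w 0.0108 F [-6.5 -3.8 13.9] q7 0.52
shift mm [-0.   1.2 -0.2] twist -0.47
[-0.73109351  1.44856079  0.22768037]
t 16.55 pos [0.5053 0.1391 0.1263] yaw 129.73 tilt 0.1 w 0.0108 F [-7.2 -3.1 14.8] q7 0.51
shift mm [-0.1  1.4 -0.3] twist -1.47
[-0.80844423  1.71961108  0.27119594]
```

Torque and side force have risen steadily since about 65°, which is the stop with soft compliance in the pads. I'll back off a little and let the spring lift the cap.

```bash

python3 -m handwheel '{"travel":[[0,0,0],[0,0,0],[0,0,0]],"twist":[-2,-1,0]}' >/dev/null; python3 t.py
python3 -m handwheel '{"travel":[[0,0,-1],[0,0,-1],[0,0,0],[0,0,0]],"twist":[0,0,0,0]}' >/dev/null; python3 t.py
python3 -m handwheel '{"travel":[[0,0,-1],[0,0,-0.5],[0,0,0],[0,0,0]],"twist":[0,0,0,0]}' >/dev/null; python3 t.py

```

```text
t 16.85 pos [0.5056 0.1392 0.1263] yaw 132.75 tilt 0.05 w 0.0109 F [-5.6 -2.9 13.8] q7 0.56
shift mm [-0.1  1.  -0.3] twist 1.55
[-0.62153893  1.33569396  0.00667433]
t 17.25 pos [0.5056 0.1392 0.1281] yaw 132.71 tilt 0.06 w 0.0106 F [-4.5 -2.2 11.1] q7 0.56
shift mm [-0.1  1.1  1.5] twist 1.51
[-0.57853084  1.07696764  0.03287815]
t 17.65 pos [0.5055 0.1392 0.1294] yaw 132.71 tilt 0.07 w 0.0108 F [-3.7 -2.7  9.5] q7 0.55
shift mm [-0.1  1.1  2.8] twist 1.51
[-0.51474656  0.87006459  0.00769731]
```

```bash

python3 -m handwheel '{"travel":[[0,0,-0.7],[0,0,0],[0,0,0]],"twist":[0,0,0]}' >/dev/null; python3 t.py
python3 -m handwheel '{"travel":[[0,0,-0.8],[0,0,0],[0,0,0]],"twist":[0,0,0]}' >/dev/null; python3 t.py
python3 -m handwheel '{"travel":[[0,0,-0.8],[0,0,0],[0,0,0]],"twist":[0,0,0]}' >/dev/null; python3 t.py

```

```text
t 17.95 pos [0.5055 0.1392 0.13  ] yaw 132.72 tilt 0.07 w 0.0104 F [-3.4 -2.4  9.3] q7 0.55
shift mm [-0.1  1.1  3.4] twist 1.52
[-0.51234772  0.83860534  0.08180369]
t 18.25 pos [0.5055 0.1392 0.1306] yaw 132.72 tilt 0.08 w 0.0107 F [-2.4 -2.   7.5] q7 0.55
shift mm [-0.1  1.1  4. ] twist 1.52
[-0.57466747  0.75628042  0.04209922]
t 18.55 pos [0.5054 0.1393 0.1308] yaw 132.72 tilt 0.1 w 0.0108 F [ 0.7 -3.1 -3.3] q7 0.55
shift mm [-0.2  1.1  4.2] twist 1.52
[-0.53662526  0.06978604  0.02878537]
```

The force flipped from +7.5 to −3.3 N at seat height, so the lugs are held in the notches. I'll relax and release.

```bash

python3 -m handwheel '{"travel":[[0,0,0.4],[0,0,0],[0,0,0]],"twist":[0,0,0]}' - 25 >/dev/null; python3 t.py
python3 -m handwheel '{"travel":[[0,0,0],[0,0,0],[0,0,0],[0,0,0],[0,0,0],[0,0,0]],"twist":[0,0,0,0,0,0]}' 40 >/dev/null; python3 t.py
python3 -m handwheel '{"travel":[[0,0,-10],[0,0,-20],[0,0,-30],[0,0,-30],[0,0,-20],[0,0,-10],[0,0,0],[0,0,0]],"twist":[0,0,0,0,0,0,0,0]}' 40 >/dev/null; python3 t.py
python3 - <<'E'
from h import *
s=snap('wrist','w4');d=s['depth']
P=np.array([pt(s,u,v) for v in range(420) for u in range(100,460) if d[v,u]>0]);P=P[np.hypot(P[:,0]-.5055,P[:,1]-.139)<.045]
for lo,hi in [(.112,.135),(.145,.17)]:
    Q=P[(P[:,2]>lo)&(P[:,2]<hi)];print(len(Q),np.median(Q[:,2]),cv2.minAreaRect((Q[:,:2]*1000).astype(np.float32)),cv2.minEnclosingCircle((Q[:,:2]*1000).astype(np.float32))[0])
E
```

```text
t 18.85 pos [0.5055 0.1393 0.1307] yaw 132.72 tilt 0.08 w 0.0103 F [-1.9 -3.6 -1.4] q7 0.55
shift mm [-0.2  1.1  4.1] twist 1.52
[-0.9761731   0.56539962  0.0074859 ]
t 19.45 pos [0.506  0.1399 0.1312] yaw 132.74 tilt 0.01 w 0.04 F [ 0.1 -1.4  0.9] q7 0.55
shift mm [-0.3  0.3  4.6] twist 1.54
[-0.02075973 -0.00138621  0.02354008]
t 20.25 pos [0.5056 0.1397 0.2503] yaw 132.74 tilt 0.06 w 0.04 F [-0.5  0.2 -0.5] q7 0.5
shift mm [ -0.5   0.8 123.7] twist 1.54
[-0.03478729  0.00255474  0.02978282]
3297 0.1257953691305001 ((504.4099426269531, 139.23208618164062), (69.68113708496094, 69.64427947998047), 50.400211334228516) (504.8436584472656, 139.02572631835938)
952 0.1536775954848788 ((504.37432861328125, 139.3263397216797), (11.965139389038086, 55.45650100708008), 43.080379486083984) (504.5074157714844, 139.43997192382812)
```

View pics/w4.png

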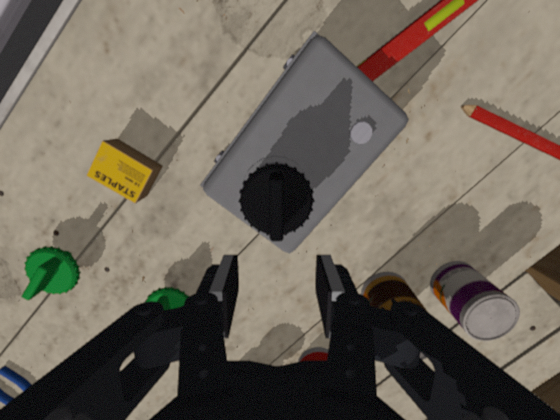

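The released cap sits centred on the neck at pixel (276,200). Its disc top is at 125.8 mm (locked predicts 126, unlocked 132), and its bar has turned about 65.6° from the slots. It's locked, so I'll hand in.

```bash
python3 -c "
from cell import arm
print(arm.sign_off())"
```

```text
the job is handed in; nothing more can be done
None
```

The cap is locked in the neck's notches, let go and centred, with its measured height within about 0.3 mm of the locked position; the jar, tin and pliers were not touched, and I handed the job in at about 20 s (the hand-in returned no verdict).

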